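Set out the next bike's parts on the assembly bench

TASK

Set out the parts for the next bike: stand the bottom-bracket cartridge upright in the middle of the chainwheel, put the red spacer ring over its axle so that it sits on the barrel, and then the brass lock ring over the axle on top of the red one. Lay the pedal flat on the bench to the left of the blue bin (as the robot sees it), lengthwise alongside the middle of the bin's left wall with a gap of about 30 mm, and lay the stem flat on the orange cradle's base midway between the two cheeks, centred and pointing straight along the gap, either way round. Leave the drill and the spray can where they stand.

Things in the scene. Friction and masses are not known exactly. Their poses are not given: they have to be found in the camera images.
- chainwheel: Fixed in place: flat round steel chainwheel with short teeth round its edge and a bright hub plate in the middle, lying flat; 130 mm across, 6 mm thick. Origin at the centre of its underside on the bench, z up; its yaw is arbitrary.
- bin: Fixed blue plastic picking bin full of small black and steel parts, 130 mm deep (its x), 90 mm wide (its y), walls 50 mm high, 28 mm at the low front. Origin: centre of its underside, on the bench. Its low front looks along its -x, roughly towards the robot; its +y is its left side as the robot sees it. Yaw within 0.3 rad of 0.
- cradle: Fixed orange cradle: base plate 130 mm (its x) by 160 mm (its y), 6 mm thick, with an upright cheek along each y edge, 80 mm long (x), 12 mm thick, top 45 mm above the bench; the cheeks' inner faces are 136 mm apart, 68 mm either side of the middle. The gap is open along x. Origin: centre of the base's underside, on the bench. Yaw within 0.35 rad of 0.
- cartridge: Loose bottom-bracket cartridge standing upright, 0.25 kg: black foot 48 mm across, 8 mm high; dark steel barrel 38 mm across, from 8 to 55 mm high, bright band at its top; thin bright axle 15 mm across rising from the barrel's flat top (55 mm) to 89 mm. Grip it by the barrel. Origin: centre of the foot's underside, z up the axle.
- spacer: Loose red plastic spacer ring lying flat: 48 mm outer, 26 mm inner diameter, 12 mm high, about 30 g. Origin at the centre of its underside, z along its axis.
- lockring: Loose brass (yellow metal) lock ring lying flat: 48 mm outer, 26 mm inner diameter, 10 mm high, about 50 g. Origin at the centre of its underside, z along its axis.
- pedal: Loose black pedal, yellow reflectors on its two long sides, lying flat, 0.22 kg: platform 80 mm long (its x), 50 mm wide (its y), 26 mm high; a bright spindle 14 mm across stands out 30 mm beyond its +x end, 13 mm up. Grip it across its 50 mm width. Origin: centre of the platform's underside, z up. Yaw at the start within 0.45 rad of 0.
- stem: Loose silver handlebar stem lying flat, 0.18 kg, 129 mm long (its x). A neck 28 mm wide (y), 7 to 33 mm high, joins an upright round clamp (38 mm across, 40 mm high, axis at x -45 mm) and a lying one (40 mm across, 44 mm long in y, axis at x +45 mm). Grip the neck across y, free from x -25 to 25 mm. Origin: midway between clamps, at the underside. Start yaw within 0.45 rad of 0.
- drill: Bystander: yellow and black cordless drill standing on its battery at the left of the work, footprint about 190 by 75 mm, 185 mm high. Origin at the centre of the battery's underside. Not to be moved.
- can: Bystander: green spray can standing at the far side, 52 mm across, 130 mm high. Origin at the centre of its underside. Not to be moved.
Mind the look-alikes: they are no part of the job. Leave any green look-alike of the pedal alone.

How it is judged:
By the outcome, as a careful person would: the job done as asked, in the order asked, and still so for the second after the job is handed in, with the robot touching nothing.
It also fails if it takes over 125 s, if anything falls off the work surface, if the arm or the gripper's body presses on something with over 40 N, if the wrist force passes 120 N, or if a joint passes its speed limit or range.

ROBOT

A 7-joint arm with a two-finger parallel gripper is mounted at the origin on the work surface. World frame = base frame: x ahead of the robot, y to its left, z up, the work surface at z = 0. Lengths are in m, angles in rad, forces in N, time in s.
With the tool pointing down it reaches from about 0.4 to 0.85 m from the base axis. Payload 4.5 kg.
Tool frame: the origin (TCP) lies midway between the tips of the shut fingers; the grasp point (between the pads) lies 19 mm behind it; z points along the fingers, y is the line along which they close (so a half turn about z gives the same grasp; the last joint's range is limited). The gripper opens to 88 mm and grips with 3 to 60 N. Pads are 18 mm wide; open, the fingers measure 123 mm over their backs; the gripper's body (75 mm by 187 mm) begins 45 mm behind the grasp point.
Start: joints at [-1.102, 0.689, -0.195, 1.565, 0.157, 0.902, -0.215], TCP at [0.263, 0.567, 0.239] pointing down, gripper open.
Joint ranges: [-3.01, 3.01], [-0.46, 2.08], [-1.47, 1.51], [0.13, 2.56], [-1, 4.14], [0.04, 2.09], [-2.66, 2.66]. Speed limits (rad/s): [2.57, 2.57, 3.14, 3.14, 3.14, 3.14, 3.14].

INTERFACE

Orientations are given as a unit quaternion [x, y, z, w].
In Python, from plant import r, eyes, finish_job gives the robot as it stands. The module is installed in compiled form; this text tells all that it offers.
- The arm moves only by the tool move_arm, never from a script. Its argument "motion" is a list of rows, each a list of 7 numbers: the shift along the tool's x, y, z in mm, then the turn, a rotation vector about the tool's x, y, z in degrees, then the closure, from 0 (fully open) to 1 (shut). A call has 1 to 5 rows; each row is the pose to reach, as a shift and turn from the pose commanded when the call began, along the tool's axes at that moment; what a row does not reach only later rows make up. A row lasts 1/8 s, in which the tool goes at most 62.5 mm and 10.7 degrees, less where a joint would pass 70% of its speed; a pose out of reach is approached as far as the arm can. A call with a gripper value outside its range is refused whole. The fingers move at their own pace and stop on an object; "newtons" is the grip in N (left out, the last holds). Time passes only in rows, so rows that repeat a pose let the fingers close. It gives the time, the measured TCP pose, the force, the opening and the grip force at its end, in the units of the state.
- r.get_state(): the state, without advancing time (a new reading comes with each control period).
- eyes.snapshot(name): name is "side" or "top" or "wrist"; returns a dict with "frame" (384x512x3 uint8, red, green, blue), "z_map" (384x512 float32, m along the optical axis (not along the pixel's ray), 0 where there is no reading), "intrinsics" (3x3 intrinsics, pixels), "world_to_cam" (4x4, takes a point from world to camera coordinates). Camera axes: x right, y down, z forward; pixel columns grow to the right and rows downward; lengths in m; the calibration is good to about 2 mm. A picture is of the moment at which its call begins.
- finish_job(): hands the job in; it is judged then, once.
The state is a dict: "clock": time; "q": joint angles; "qd": joint speeds; "joint_torque": joint torques, N m; "tool_pos": TCP position; "eef_rot": TCP orientation; "contact_force": force on the tool from outside, world axes, zero at the start; "moment": the same for the moment, N m; "opening": opening from 0.0 (shut) to 1.0 (fully open); "finger_force": force on a finger pad.
Only numpy, scipy, OpenCV 4.12 (cv2) and the standard library are available. Lean on these libraries where they do the work, as an engineer would, in place of code of your own. Each camera call takes 0.05 s, during which the arm holds its last target. There are 200 camera calls.

## Working session

There is one attempt and no reset: what is moved stays moved. The work goes in short steps, Python scripts to look and compute and a tool call to move; the robot and the scene stay as the last step left them, time stands still between calls to the robot, and variables do not carry over. Pictures are saved under pics/ and viewed, at most 14 in all, crops included, and the job is handed in when it is done.

Besides the shell and the picture viewer there is one more tool, called after "Request:" as name(argument=value, ...) on one line, values as JSON. move_arm: Moves the arm, as the interface text tells. Its arguments: {"type":"object","properties":{"motion":{"type":"array","items":{"type":"array","items":{"type":"number"}}},"newtons":{"type":"number"}},"required":["motion"]}

```bash
mkdir -p pics
cat > h.py <<'E'
import numpy as np, cv2
from plant import r, eyes, finish_job
from scipy.spatial.transform import Rotation as R
def snap(n,f=None):
    s=eyes.snapshot(n)
    if f: cv2.imwrite('pics/'+f+'.png',s['frame'][:,:,::-1])
    return s
def cloud(s):
    K=s['intrinsics'];z=s['z_map'];v,u=np.mgrid[:z.shape[0],:z.shape[1]]
    P=np.stack([(u-K[0,2])*z/K[0,0],(v-K[1,2])*z/K[1,1],z],-1)
    T=np.linalg.inv(s['world_to_cam']);W=P@T[:3,:3].T+T[:3,3];W[z==0]=np.nan
    return W
E
python3 - <<'E'
from h import *
for n in('top','side'):
    s=snap(n,n+'0');np.savez(n+'0.npz',**s)
    W=cloud(s);print(n,s['frame'].shape,W[::95,::100].round(2).tolist())
a=[cv2.imread(f'pics/{n}0.png') for n in('top','side')]
st=r.get_state();print(st['clock'],st['tool_pos'],R.from_quat(st['eef_rot']).as_matrix().round(3).tolist(),st['opening'])
E
```

```text
top (384, 512, 3) [[[1.63, 1.4, -0.66], [1.62, 0.89, -0.66], [1.63, 0.38, -0.67], [1.63, -0.14, -0.68], [1.63, -0.67, -0.68], [1.64, -1.21, -0.7]], [[1.02, 1.18, -0.4], [0.84, 0.59, -0.0], [0.84, 0.28, -0.0], [0.84, -0.02, 0.0], [0.83, -0.33, 0.0], [0.83, -0.64, 0.0]], [[0.64, 1.28, -0.57], [0.53, 0.51, 0.15], [0.55, 0.28, 0.0], [0.54, -0.01, -0.0], [0.54, -0.31, 0.01], [0.53, -0.58, 0.04]], [[0.33, 0.62, 0.33], [0.28, 0.57, 0.0], [0.27, 0.28, 0.0], [0.27, -0.0, 0.0], [0.26, -0.29, -0.0], [0.26, -0.58, 0.0]], [[-0.25, 1.34, -0.74], [0.02, 0.56, -0.0], [0.01, 0.28, -0.0], [0.06, 0.02, 0.14], [0.0, -0.28, -0.0], [-0.0, -0.56, 0.0]]]
side (384, 512, 3) [[[-0.62, 1.48, 0.52], [0.11, 0.15, 0.64], [0.42, 2.22, 0.43], [1.12, 2.23, 0.42], [1.63, 1.7, 0.47], [1.64, 0.72, 0.56]], [[-0.73, 1.44, 0.04], [0.08, 0.07, 0.41], [0.37, 1.69, -0.08], [0.92, 1.23, 0.03], [1.62, 1.48, -0.07], [1.64, 0.56, 0.2]], [[-0.81, 1.31, -0.48], [0.06, -0.02, 0.16], [0.34, 0.24, 0.0], [0.69, 0.19, 0.0], [1.63, 1.28, -0.65], [1.64, 0.4, -0.18]], [[-0.18, -0.21, 0.0], [0.07, -0.24, 0.0], [0.32, -0.27, 0.0], [0.58, -0.31, 0.01], [0.83, -0.34, 0.0], [1.64, 0.24, -0.57]], [[-0.08, -0.51, 0.0], [0.12, -0.54, 0.0], [0.32, -0.56, -0.0], [0.51, -0.62, 0.04], [0.71, -0.62, 0.0], [0.91, -0.64, 0.0]]]
0.1 [0.26306313 0.56634184 0.23800873] [[-0.907, 0.421, -0.001], [0.421, 0.907, -0.001], [-0.0, -0.002, -1.0]] 0.9968668594811383
```

View pics/top0.png

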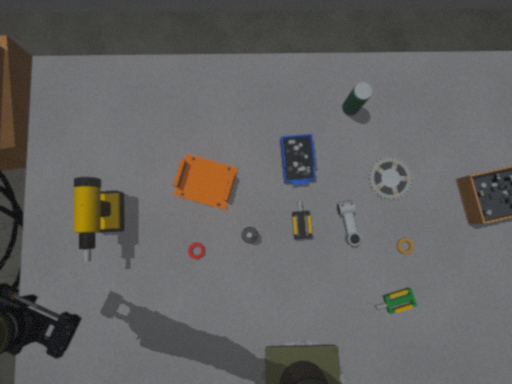

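View pics/side0.png

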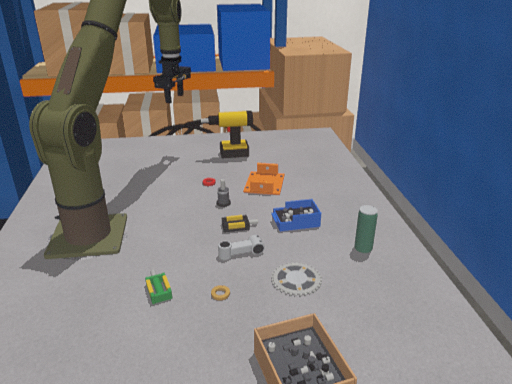

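The top view shows the red ring at (197,251), brass ring (405,245), cartridge (250,235), pedal (302,225), and stem (348,223). It also shows the chainwheel (390,178), bin (298,160), cradle (207,181), drill (100,212) and can (358,98). There are two pedals. The black one at (302,225) fits the description; the green one at (400,300) is the look-alike. I'll confirm this in an enlarged crop.

Run:
```python
from h import *
s=dict(np.load('top0.npz'));W=cloud(s)
c=s['frame'][130:320,165:425,::-1];cv2.imwrite('pics/c1.png',cv2.resize(c,None,fx=3,fy=3,interpolation=cv2.INTER_CUBIC))
m=((W[...,2]>0.004)&(W[...,2]<0.2)).astype(np.uint8)
n,l,st,ce=cv2.connectedComponentsWithStats(m)
for i in range(1,n):
    if 20<st[i,4]<6000:
        p=W[l==i];rc=cv2.minAreaRect((p[:,:2]*1000).astype(np.float32))
        print(ce[i].round(),st[i,4],'mean',p.mean(0).round(3),'zmax',p[:,2].max().round(3),'rect',np.round(rc[0]),np.round(rc[1]),round(rc[2],1))
```

```text
[357.  98.] 605 mean [ 0.786 -0.165  0.096] zmax 0.135 rect [ 794. -171.] [50. 50.] 3.2
[298. 158.] 1574 mean [ 0.633 -0.005  0.029] zmax 0.054 rect [630.  -5.] [141.  91.] 4.0
[204. 181.] 2198 mean [0.574 0.269 0.012] zmax 0.049 rect [575. 272.] [173. 135.] 72.3
[390. 178.] 1255 mean [ 0.575 -0.281  0.007] zmax 0.012 rect [ 574. -282.] [130. 130.] 22.7
[487. 195.] 2500 mean [ 0.516 -0.543  0.042] zmax 0.075 rect [ 519. -567.] [142. 157.] 11.3
[ 96. 212.] 2828 mean [0.481 0.527 0.132] zmax 0.188 rect [464. 563.] [145. 223.] 67.0
[349. 222.] 631 mean [ 0.447 -0.145  0.034] zmax 0.047 rect [ 444. -147.] [135.  50.] 6.1
[302. 222.] 487 mean [ 0.447 -0.01   0.022] zmax 0.031 rect [457. -10.] [111.  52.] 5.3
[250. 234.] 211 mean [0.416 0.139 0.046] zmax 0.091 rect [417. 140.] [44. 46.] 89.2
[405. 246.] 164 mean [ 0.376 -0.312  0.01 ] zmax 0.015 rect [ 376. -312.] [46. 43.] 89.2
[196. 250.] 164 mean [0.373 0.293 0.011] zmax 0.016 rect [374. 294.] [46. 45.] 89.1
[398. 301.] 624 mean [ 0.223 -0.276  0.021] zmax 0.032 rect [ 218. -274.] [ 59. 121.] 13.3
[302. 364.] 2828 mean [0.063 0.001 0.034] zmax 0.162 rect [57.  0.] [210. 106.] 88.2
```

View pics/c1.png

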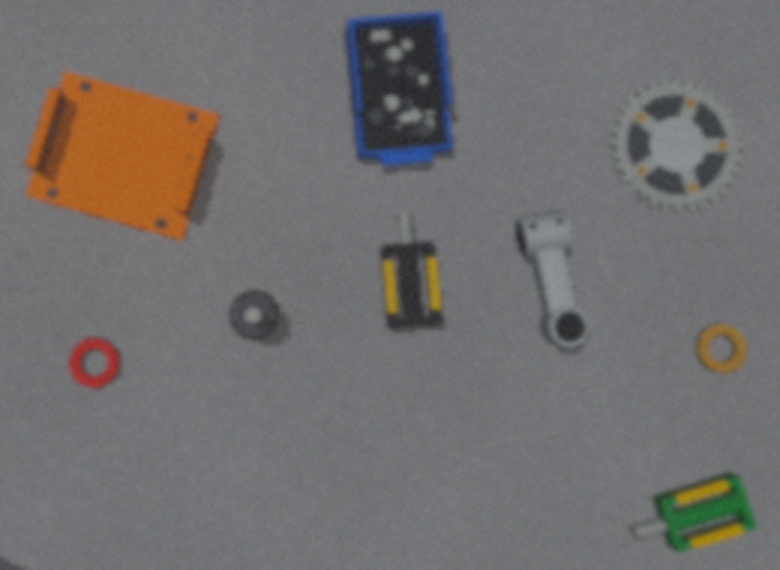

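The crop confirms it: the black pedal with yellow reflectors is at crop (412,287), spindle pointing away from the robot. The other pedal, at crop (705,510), is green. There is only one red ring and one brass ring. I'll start with the cartridge at about (0.417, 0.140).

Request:
move_arm(motion=[[-319,-322,38,0,0,-25,0],[-319,-322,38,0,0,-25,0],[-319,-322,38,0,0,-25,0],[-319,-322,38,0,0,-25,0],[-319,-322,38,0,0,-25,0]], newtons=30)

```text
clock: 0.72
tool_pos: [0.3693, 0.2719, 0.2124]
eef_rot: [-0.001, 1.0, -0.0, 0.0]
contact_force: [0.9, 0.5, -0.7]
opening: 1.002
finger_force: 0.0
```

Request:
move_arm(motion=[[-48,-132,12,0,0,0,0],[-48,-132,12,0,0,0,0],[-48,-132,12,0,0,0,0],[-48,-132,12,0,0,0,0]])

```text
clock: 1.23
tool_pos: [0.4172, 0.1415, 0.2005]
eef_rot: [0.0, 1.0, 0.0, -0.0]
contact_force: [-0.6, 0.1, -0.3]
opening: 1.004
finger_force: 0.0
```

```bash
cat >> h.py <<'E'
def blobs(name='wrist',f=None,lo=.004,hi=.2,zt=None):
    s=snap(name,f);W=cloud(s);st=r.get_state()
    print(st['tool_pos'].round(4),R.from_quat(st['eef_rot']).as_matrix()[:2,1].round(3))
    m=((W[...,2]>lo)&(W[...,2]<hi)).astype(np.uint8)
    n,l,sx,ce=cv2.connectedComponentsWithStats(m)
    for i in range(1,n):
        if sx[i,4]>150:
            p=W[l==i];rc=cv2.minAreaRect((p[:,:2]*1000).astype(np.float32))
            print(ce[i].round(),sx[i,4],'z50/max',np.median(p[:,2]).round(3),p[:,2].max().round(3),'rect',np.round(rc[0],1),np.round(rc[1]),round(rc[2],1))
    return s,W
E
python3 - <<'E'
from h import *
s,W=blobs(f='w1')
p=W[(W[...,2]>.05)&(W[...,2]<.063)];rc=cv2.minEnclosingCircle((p[:,:2]*1000).astype(np.float32));print(rc,len(p))
E
```

```text
[0.417  0.1432 0.2006] [-0.002  1.   ]
[381. 133.] 971 z50/max 0.011 0.013 rect [372.2 292.3] [47. 47.] 38.0
[ 28. 194.] 4036 z50/max 0.032 0.042 rect [ 442.3 -147.7] [127.  47.] 8.8
[255. 170.] 1332 z50/max 0.054 0.09 rect [411.9 137.9] [42. 46.] 29.9
[136. 190.] 3110 z50/max 0.022 0.028 rect [454.9 -10.9] [109.  52.] 3.7
[312. 258.] 2360 z50/max 0.006 0.2 rect [501.2 226.8] [ 91. 178.] 88.1
[394. 255.] 695 z50/max 0.006 0.039 rect [539.2 321.9] [72. 33.] 73.4
[178. 277.] 190 z50/max 0.02 0.031 rect [572.8  30.7] [23. 18.] 61.9
[162. 333.] 2459 z50/max 0.027 0.051 rect [652.9  -3.7] [90. 90.] 3.9
((533.3922119140625, 51.849822998046875), 166.5413360595703) 720
```

View pics/w1.png

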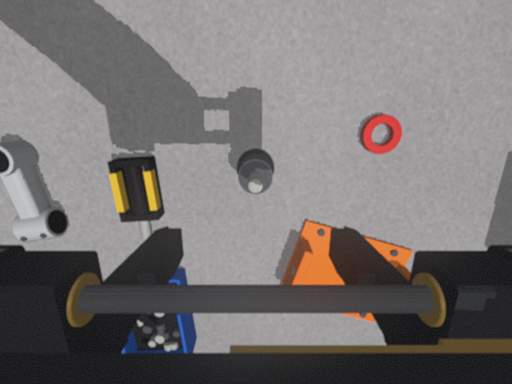

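The wrist view shows the cartridge standing at (255,170), axle tip (255,186), with the red ring at (381,133). Next I'll refine the axle centre.

Run:
```python
from h import *
W=cloud(snap('wrist'))
n=np.abs(W[...,0]-.414)+np.abs(W[...,1]-.139)<.06
for a,b in((.075,.095),(.052,.06)):
    p=W[n&(W[...,2]>a)&(W[...,2]<b)]*1000;print(len(p),p.mean(0).round(1),p.min(0).round(1),p.max(0).round(1))
```

```text
209 [413.  139.   86.9] [407.  131.9  75.1] [421.6 146.2  90.3]
660 [411.5 139.   54.6] [395.6 119.9  52.1] [433.8 157.8  59.3]
```

Request:
move_arm(motion=[[3,-3,60,0,0,0,0],[3,-3,120,0,0,0,0],[3,-3,169,0,0,0,0],[3,-3,169,0,0,0,0],[3,-3,169,0,0,0,0.3]], newtons=30)

```text
clock: 1.95
tool_pos: [0.4154, 0.1422, 0.0331]
eef_rot: [-0.003, 1.0, 0.0, -0.001]
contact_force: [0.2, 0.0, 0.5]
opening: 0.913
finger_force: 0.0
```

Request:
move_arm(motion=[[0,0,0,0,0,0,1],[0,0,0,0,0,0,1],[0,0,0,0,0,0,1],[0,0,0,0,0,0,1]])

```text
clock: 2.45
tool_pos: [0.4164, 0.1393, 0.0345]
eef_rot: [-0.001, 1.0, -0.001, 0.0]
contact_force: [-0.3, 1.9, 1.5]
opening: 0.456
finger_force: 1.8
```

Request:
move_arm(motion=[[0,0,0,0,0,0,1],[0,0,0,0,0,0,1],[0,0,-30,0,0,0,1],[0,0,-90,0,0,0,1],[0,0,-120,0,0,0,1]])

```text
clock: 3.08
tool_pos: [0.4153, 0.1384, 0.1551]
eef_rot: [-0.0, 1.0, -0.001, -0.001]
contact_force: [1.7, -0.5, -2.4]
opening: 0.423
finger_force: 30.0
```

Request:
move_arm(motion=[[-158,-421,0,0,0,0,1],[-158,-421,0,0,0,0,1],[-158,-421,0,0,0,0,1],[-158,-421,0,0,0,0,1],[-158,-421,0,0,0,0,1]])

```text
clock: 3.7
tool_pos: [0.5257, -0.1557, 0.1539]
eef_rot: [-0.0, 1.0, -0.001, -0.001]
contact_force: [0.6, 1.3, -2.6]
opening: 0.423
finger_force: 30.0
```

Request:
move_arm(motion=[[-48,-126,0,0,0,0,1],[-48,-126,0,0,0,0,1],[-48,-126,0,0,0,0,1],[-48,-126,0,0,0,0,1],[-48,-126,0,0,0,0,1]])

```text
clock: 4.32
tool_pos: [0.574, -0.2765, 0.1546]
eef_rot: [-0.002, 1.0, 0.0, -0.001]
contact_force: [-0.1, 0.9, -2.2]
opening: 0.421
finger_force: 30.0
```

Run:
```python
from h import *
s,W=blobs(f='w2')
cx,cy=.574,-.282
d=np.hypot(W[...,0]-cx,W[...,1]-cy)
m=(d<.1)&(W[...,2]>.003)&(W[...,2]<.02)
p=(W[m][:,:2]*1000);print(len(p),cv2.minEnclosingCircle(p.astype(np.float32)))
p=W[(d<.08)&(W[...,2]>.07)&(W[...,2]<.11)]*1000;print('foot?',len(p),p.mean(0),p.min(0),p.max(0))
T=dict(np.load('top0.npz'));V=cloud(T);f=T['frame'].astype(int)
# hub plate bright pixels in the top view
d=np.hypot(V[...,0]-cx,V[...,1]-cy)
g=f.sum(2);q=V[(d<.03)&(g>450)]*1000;print('hub',len(q),q.mean(0))
m=(d<.08)&(V[...,2]>.003);q=V[m]*1000;print(cv2.minEnclosingCircle(q[:,:2].astype(np.float32)),np.median(q[:,2]))
```

```text
[ 0.5742 -0.2766  0.1547] [-0.005  1.   ]
[396.  62.] 5700 z50/max 0.032 0.041 rect [ 452.2 -147.9] [110.  46.] 9.8
[505.  61.] 839 z50/max 0.01 0.024 rect [443.  -37.6] [78.  5.] 4.7
[ 26. 126.] 7712 z50/max 0.037 0.072 rect [ 513.6 -497. ] [ 62. 150.] 75.7
[253. 209.] 16569 z50/max 0.136 0.2 rect [ 566.9 -283.2] [116. 131.] 5.8
[476. 224.] 5987 z50/max 0.027 0.051 rect [628.6 -20.6] [140.  64.] 4.0
7326 ((574.6305541992188, -282.43109130859375), 66.13555908203125)<stdin>:7: RuntimeWarning: Mean of empty slice.
  ret = um.true_divide(
Traceback (most recent call last):
ValueError: zero-size array to reduction operation minimum which has no identity
```

View pics/w2.png

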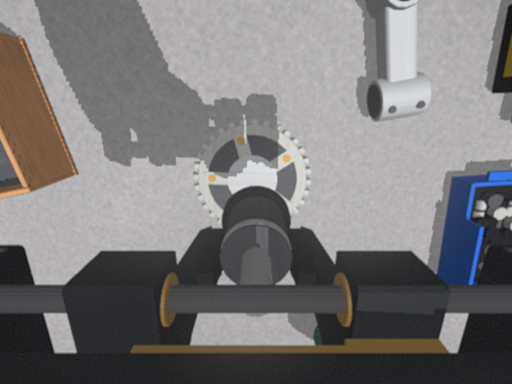

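The wheel centre reads (0.5745, −0.2825), which agrees with the top view, and the cartridge is held upright. I'll shift 6 mm in −y and lower it.

Request:
move_arm(motion=[[-1,-6,50,0,0,0,1],[-1,-6,90,0,0,0,1],[-1,-6,106,0,0,0,1],[-1,-6,110,0,0,0,1],[-1,-6,112,0,0,0,1]])

```text
clock: 5.0
tool_pos: [0.5768, -0.2848, 0.0441]
eef_rot: [-0.001, 1.0, -0.001, 0.001]
contact_force: [-0.2, -1.0, -2.0]
opening: 0.424
finger_force: 30.0
```

Request:
move_arm(motion=[[0,0,1,0,0,0,1],[0,0,2,0,0,0,1]])

```text
clock: 5.25
tool_pos: [0.5761, -0.2854, 0.0416]
eef_rot: [-0.001, 1.0, -0.001, 0.001]
contact_force: [0.8, -0.6, -1.6]
opening: 0.422
finger_force: 30.0
```

Request:
move_arm(motion=[[1,2,0,0,0,0,1],[1,2,1,0,0,0,1],[1,2,2,0,0,0,1],[1,2,2,0,0,0,1]])

```text
clock: 5.75
tool_pos: [0.5746, -0.2828, 0.0405]
eef_rot: [-0.001, 1.0, -0.001, 0.0]
contact_force: [-3.3, 1.0, 10.3]
opening: 0.423
finger_force: 30.0
```

Contact made (10 N). I'll release and rise.

Request:
move_arm(motion=[[0,0,-1,0,0,0,0.3],[0,0,-1,0,0,0,0.0],[0,0,-1,0,0,0,0],[0,0,-1,0,0,0,0],[0,0,-1,0,0,0,0]])

```text
clock: 6.38
tool_pos: [0.5745, -0.2831, 0.0396]
eef_rot: [-0.001, 1.0, -0.001, -0.0]
contact_force: [-0.3, -0.1, 0.6]
opening: 0.965
finger_force: 0.0
```

Request:
move_arm(motion=[[0,0,-50,0,0,0,0],[0,0,-110,0,0,0,0],[0,0,-160,0,0,0,0],[0,0,-160,0,0,0,0]])

```text
clock: 6.88
tool_pos: [0.5773, -0.283, 0.2043]
eef_rot: [-0.001, 1.0, -0.002, 0.004]
contact_force: [0.2, -0.1, -0.5]
opening: 1.001
finger_force: 0.0
```

Run:
```python
from h import *
for n in('wrist','top'):
    s=snap(n,'cart_'+n);W=cloud(s)
    d=np.hypot(W[...,0]-.5745,W[...,1]+.2825)
    for a,b in((.08,.105),(.056,.07)):
        p=W[(d<.06)&(W[...,2]>a)&(W[...,2]<b)]*1000;print(n,len(p),p.mean(0).round(1),p.min(0).round(1),p.max(0).round(1))
print(r.get_state()['tool_pos'])
```

```text
wrist 213 [ 571.1 -284.4   92.7] [ 565.2 -291.6   80. ] [ 579.1 -277.6   96.1]
wrist 699 [ 569.3 -284.5   60.6] [ 553.5 -303.7   56.6] [ 590.9 -266.    69.3]
top 12 [ 568.8 -280.2   89.6] [ 566.7 -286.1   82. ] [ 573.4 -276.9   97.6]
top 107 [ 571.4 -278.8   61.1] [ 554.8 -301.    56. ] [ 592.3 -264.2   69.3]
[ 0.57418733 -0.28315665  0.19961513]
```

Cartridge upright, about 2 mm off centre. Next, the red ring.

Request:
move_arm(motion=[[201,576,0,0,0,0,0],[201,576,0,0,0,0,0],[201,576,0,0,0,0,0],[201,576,0,0,0,0,0],[201,576,0,0,0,0,0]])

```text
clock: 7.6
tool_pos: [0.4692, 0.0132, 0.1978]
eef_rot: [-0.001, 1.0, -0.001, -0.002]
contact_force: [1.3, 0.3, -0.1]
opening: 0.997
finger_force: 0.0
```

Request:
move_arm(motion=[[96,280,40,0,0,0,0],[96,280,40,0,0,0,0],[96,280,40,0,0,0,0],[96,280,40,0,0,0,0],[96,280,40,0,0,0,0]])

```text
clock: 8.22
tool_pos: [0.3727, 0.2933, 0.1571]
eef_rot: [-0.002, 1.0, -0.002, -0.001]
contact_force: [0.6, -0.2, 0.3]
opening: 1.001
finger_force: 0.0
```

Run:
```python
from h import *
s,W=blobs(lo=.006,hi=.06)
f=s['frame'].astype(int);m=(f[...,0]>f[...,1]*2)&(f[...,0]>f[...,2]*2)&(f[...,0]>90)
d=np.hypot(W[...,0]-.373,W[...,1]-.293)<.05
p=W[m&d]*1000;print(len(p),cv2.minEnclosingCircle(p[p[:,2]>8][:,:2].astype(np.float32)),np.median(p[:,2]))
```

```text
[0.3697 0.3014 0.1575] [-0.012  1.   ]
[257. 178.] 1012 z50/max 0.011 0.014 rect [371.6 293.3] [46. 46.] 0.6
[ 12. 225.] 1010 z50/max 0.018 0.028 rect [431.6   3.9] [64. 22.] 2.3
[466. 238.] 1668 z50/max 0.029 0.051 rect [434.  533.1] [27. 79.] 21.6
[176. 332.] 489 z50/max 0.045 0.046 rect [569.2 193.4] [19. 95.] 73.2
[294. 331.] 588 z50/max 0.026 0.046 rect [578.4 333.8] [18. 56.] 57.7
901 ((371.81304931640625, 294.4576416015625), 23.28578758239746) 11.407890667439968
```

Request:
move_arm(motion=[[1,1,50,0,0,0,0],[1,1,100,0,0,0,0],[1,1,117,0,0,0,0],[1,1,117,0,0,0,0],[1,1,117,0,0,0,0]])

```text
clock: 8.9
tool_pos: [0.3736, 0.2923, 0.0419]
eef_rot: [-0.001, 1.0, -0.001, -0.0]
contact_force: [0.4, 0.5, -0.4]
opening: 1.001
finger_force: 0.0
```

```bash
python3 -c "
from h import *
print(r.get_state()['tool_pos'])"
```

```text
[0.37357166 0.29225337 0.04192233]
```

Request:
move_arm(motion=[[1,1,25,0,0,0,0],[1,1,36,0,0,0,0],[1,1,37,0,0,0,0.4],[1,1,37,0,0,0,1],[1,1,37,0,0,0,1]], newtons=20)

```text
clock: 9.52
tool_pos: [0.3731, 0.2937, 0.0056]
eef_rot: [-0.0, 1.0, -0.0, 0.0]
contact_force: [-0.4, 0.1, -0.4]
opening: 0.684
finger_force: 0.0
```

Request:
move_arm(motion=[[0,0,0,0,0,0,1],[0,0,0,0,0,0,1],[0,0,0,0,0,0,1]])

```text
clock: 9.9
tool_pos: [0.373, 0.2937, 0.0052]
eef_rot: [-0.001, 1.0, -0.001, 0.0]
contact_force: [0.3, 0.5, 4.9]
opening: 0.535
finger_force: 20.0
```

Request:
move_arm(motion=[[0,0,-60,0,0,0,1],[0,0,-120,0,0,0,1],[0,0,-180,0,0,0,1],[0,0,-180,0,0,0,1]])

```text
clock: 10.4
tool_pos: [0.3742, 0.2955, 0.1884]
eef_rot: [-0.0, 1.0, 0.002, 0.003]
contact_force: [-0.2, -0.3, -0.5]
opening: 0.534
finger_force: 20.0
```

Request:
move_arm(motion=[[-201,-577,0,0,0,0,1],[-201,-577,0,0,0,0,1],[-201,-577,0,0,0,0,1],[-201,-577,0,0,0,0,1],[-201,-577,0,0,0,0,1]])

```text
clock: 11.02
tool_pos: [0.4756, -0.0035, 0.1841]
eef_rot: [-0.001, 1.0, -0.001, -0.001]
contact_force: [1.5, 0.7, -1.1]
opening: 0.535
finger_force: 20.0
```

Request:
move_arm(motion=[[-99,-280,0,0,0,0,1],[-99,-280,0,0,0,0,1],[-99,-280,0,0,0,0,1],[-99,-280,0,0,0,0,1],[-99,-280,0,0,0,0,1]])

```text
clock: 11.65
tool_pos: [0.5744, -0.2844, 0.1834]
eef_rot: [0.001, 1.0, -0.001, -0.002]
contact_force: [-0.2, 1.1, -0.5]
opening: 0.533
finger_force: 20.0
```

Request:
move_arm(motion=[[0,0,30,0,0,0,1],[0,0,60,0,0,0,1],[0,0,65,0,0,0,1],[0,0,65,0,0,0,1]])

```text
clock: 12.15
tool_pos: [0.5752, -0.2807, 0.1203]
eef_rot: [-0.001, 1.0, -0.001, -0.001]
contact_force: [1.0, 1.0, 0.3]
opening: 0.536
finger_force: 20.0
```

Run:
```python
from h import *
s,W=blobs(f='w3');f=s['frame'].astype(int)
m=(f[...,0]>f[...,1]*2)&(f[...,0]>f[...,2]*2)&(f[...,0]>70)&(W[...,2]>.09)
p=W[m]*1000;print(len(p),p.min(0),p.max(0),np.median(p,0))
cv2.imwrite('pics/w3c.png',cv2.resize(s['frame'][120:330,130:390,::-1],None,fx=3,fy=2.8))
```

```text
[ 0.5758 -0.2808  0.1211] [-0.002  1.   ]
[423.  63.] 6844 z50/max 0.032 0.042 rect [ 459.2 -147.1] [96. 46.] 10.2
[ 19. 143.] 4704 z50/max 0.026 0.069 rect [ 509.6 -491.7] [124.   4.] 11.0
[256. 225.] 24628 z50/max 0.126 0.2 rect [ 573.5 -281.8] [131. 129.] 58.0
[492. 243.] 4216 z50/max 0.027 0.2 rect [ 577.9 -101.3] [224. 102.] 51.6
[ 16. 271.] 1545 z50/max 0.191 0.2 rect [ 546.  -355.3] [17. 19.] 20.2
[ 26. 332.] 1800 z50/max 0.193 0.2 rect [ 572.2 -359.7] [31.  3.] 0.6
[168. 327.] 856 z50/max 0.189 0.2 rect [ 571.2 -312.6] [ 8. 34.] 74.1
[343. 328.] 859 z50/max 0.189 0.2 rect [ 664.6 -223.1] [230.   8.] 17.0
[487. 332.] 1784 z50/max 0.193 0.2 rect [ 568.6 -204.6] [29.  8.] 15.0
3720 [ 550.78537804 -305.64887755   92.95098619] [ 598.22348511 -258.50922055  128.57507765] [ 573.13029532 -282.01702973  126.24210323]
```

View pics/w3c.png

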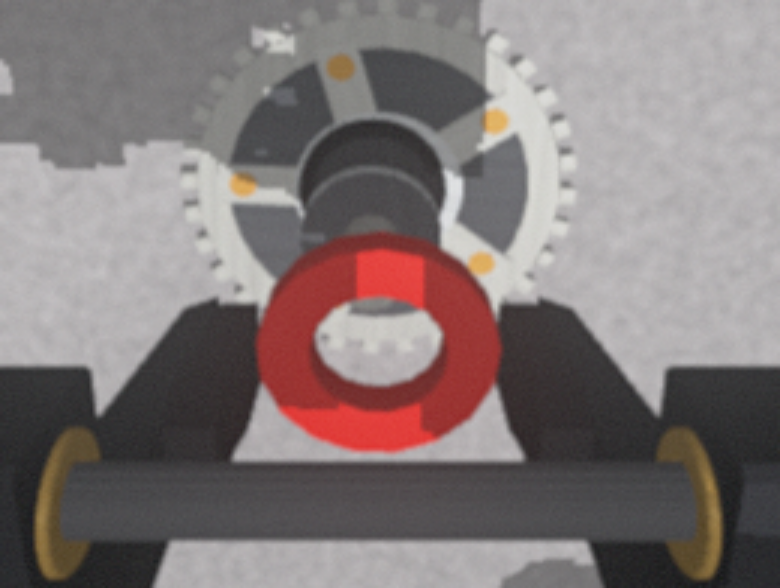

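The crop shows the cartridge standing on the hub, with the ring at crop (378,345) above it. I'll shift about 2 mm in −y and lower it over the axle.

Request:
move_arm(motion=[[1,-2,0,0,0,0,1],[1,-2,15,0,0,0,1],[1,-2,35,0,0,0,1],[1,-2,50,0,0,0,1],[1,-2,52,0,0,0,1]])

```text
clock: 12.82
tool_pos: [0.5734, -0.2828, 0.0668]
eef_rot: [-0.001, 1.0, -0.0, -0.001]
contact_force: [0.3, 0.1, 0.4]
opening: 0.532
finger_force: 20.0
```

Request:
move_arm(motion=[[0,0,1,0,0,0,1],[0,0,2,0,0,0,1],[0,0,2,0,0,0,1]])

```text
clock: 13.2
tool_pos: [0.5746, -0.2833, 0.0671]
eef_rot: [-0.001, 1.0, -0.001, 0.0]
contact_force: [0.5, 0.1, -0.8]
opening: 0.535
finger_force: 20.0
```

Request:
move_arm(motion=[[0,0,1,0,0,0,1],[0,0,1,0,0,0,0.3],[0,0,1,0,0,0,0],[0,0,1,0,0,0,0],[0,0,1,0,0,0,0]])

```text
clock: 13.82
tool_pos: [0.5743, -0.2832, 0.0656]
eef_rot: [-0.001, 1.0, -0.001, -0.0]
contact_force: [-0.0, 0.1, 0.1]
opening: 0.965
finger_force: 0.0
```

Request:
move_arm(motion=[[0,0,-50,0,0,0,0],[0,0,-110,0,0,0,0],[0,0,-130,0,0,0,0],[0,0,-130,0,0,0,0]])

```text
clock: 14.32
tool_pos: [0.5749, -0.2832, 0.1968]
eef_rot: [-0.001, 1.0, -0.001, 0.001]
contact_force: [-0.0, 1.0, -0.4]
opening: 1.0
finger_force: 0.0
```

Run:
```python
from h import *
s=snap('wrist');W=cloud(s);f=s['frame'].astype(int);print(r.get_state()['tool_pos'])
d=np.hypot(W[...,0]-.573,W[...,1]+.283)<.06
m=(f[...,0]>f[...,1]*2)&(f[...,0]>f[...,2]*2)&(f[...,0]>70)&d
p=W[m]*1000;print('red',len(p),p.min(0),p.max(0),np.median(p,0))
p=W[d&(W[...,2]>.08)&(W[...,2]<.11)]*1000;print('axle',len(p),p.min(0),p.max(0))
p=W[(np.hypot(W[...,0]-.573,W[...,1]+.283)<.08)&(W[...,2]>.003)&(W[...,2]<.02)]*1000;print('wheel',cv2.minEnclosingCircle(p[:,:2].astype(np.float32)))
```

```text
[ 0.57376682 -0.28327273  0.19495506]
red 1084 [ 550.18386603 -307.65607798    5.3980275 ] [ 621.37821605 -260.18746584   74.66138168] [ 572.4816039  -285.34171222   72.43758575]
axle 226 [ 565.22540068 -291.50259459   80.08872951] [ 579.76160091 -277.83233776   96.01729074]
wheel ((574.6835327148438, -282.6815185546875), 66.12960052490234)
```

The red ring is seated (top at 72.5 mm). Next, the brass ring.

Request:
move_arm(motion=[[198,-29,0,0,0,0,0],[198,-29,20,0,0,0,0],[198,-29,40,0,0,0,0],[198,-29,40,0,0,0,0],[198,-29,40,0,0,0,0]])

```text
clock: 15.0
tool_pos: [0.3733, -0.3122, 0.1537]
eef_rot: [0.0, 1.0, 0.001, -0.003]
contact_force: [0.3, 0.2, -0.2]
opening: 1.001
finger_force: 0.0
```

Run:
```python
from h import *
s,W=blobs(lo=.005,hi=.06)
m=(np.hypot(W[...,0]-.376,W[...,1]+.312)<.04)&(W[...,2]>.006)&(W[...,2]<.02)
p=W[m]*1000;print(len(p),cv2.minEnclosingCircle(p[:,:2].astype(np.float32)),np.median(p[:,2]))
```

```text
[ 0.3759 -0.312   0.1546] [-0.001  1.   ]
[293.  25.] 4646 z50/max 0.022 0.028 rect [ 218.9 -269.5] [ 50. 110.] 14.8
[256. 180.] 1000 z50/max 0.009 0.012 rect [ 373.7 -313.4] [47. 46.] 89.4
[400. 225.] 2971 z50/max 0.032 0.042 rect [ 430.1 -155.7] [102.  38.] 3.2
[500. 225.] 911 z50/max 0.018 0.027 rect [430.5 -30.1] [59. 20.] 2.6
[ 71. 245.] 1329 z50/max 0.02 0.055 rect [ 448.7 -538.8] [114.  53.] 68.3
[278. 328.] 2614 z50/max 0.007 0.057 rect [ 577.6 -282.7] [ 60. 124.] 0.1
988 ((374.1993408203125, -313.62432861328125), 23.858970642089844) 9.383264348391346
```

Request:
move_arm(motion=[[1,-1,60,0,0,0,0],[1,-1,110,0,0,0,0],[1,-1,140,0,0,0,0],[1,-1,149,0,0,0,0],[1,-1,149,0,0,0,0]])

```text
clock: 15.68
tool_pos: [0.3767, -0.3131, 0.0067]
eef_rot: [-0.001, 1.0, -0.001, 0.0]
contact_force: [-0.7, 0.1, 0.4]
opening: 0.996
finger_force: 0.0
```

Request:
move_arm(motion=[[0,0,1,0,0,0,1],[0,0,1,0,0,0,1],[0,0,1,0,0,0,1],[0,0,1,0,0,0,1],[0,0,1,0,0,0,1]])

```text
clock: 16.3
tool_pos: [0.3755, -0.3136, 0.0061]
eef_rot: [-0.001, 1.0, -0.001, 0.0]
contact_force: [-0.6, 0.3, 3.5]
opening: 0.527
finger_force: 20.0
```

Request:
move_arm(motion=[[0,0,0,0,0,0,1],[0,0,-50,0,0,0,1],[0,0,-110,0,0,0,1],[0,0,-150,0,0,0,1],[0,0,-150,0,0,0,1]])

```text
clock: 16.92
tool_pos: [0.3768, -0.3142, 0.1581]
eef_rot: [-0.0, 1.0, -0.002, 0.002]
contact_force: [-0.3, -0.8, -0.5]
opening: 0.526
finger_force: 20.0
```

Request:
move_arm(motion=[[-198,29,0,0,0,0,1],[-198,29,0,0,0,0,1],[-198,29,0,0,0,0,1],[-198,29,0,0,0,0,1],[-198,29,0,0,0,0,1]])

```text
clock: 17.55
tool_pos: [0.5726, -0.2836, 0.1538]
eef_rot: [-0.001, 1.0, -0.001, -0.002]
contact_force: [-0.3, -1.5, -0.0]
opening: 0.53
finger_force: 20.0
```

Run:
```python
from h import *
s,W=blobs(lo=.06,hi=.2);f=s['frame'].astype(int)
m=(f[...,0]>f[...,2]*1.8)&(f[...,0]>70)&(f[...,0]<f[...,1]*1.9)&(W[...,2]>.14)&(W[...,2]<.172)
p=W[m]*1000;print(len(p),np.percentile(p,[0,1,50,99,100],axis=0).round(1))
```

```text
[ 0.5713 -0.2845  0.1541] [-0.001  1.   ]
[ 19. 154.] 1531 z50/max 0.067 0.072 rect [ 529.7 -507.3] [91. 41.] 11.5
[256. 239.] 9228 z50/max 0.158 0.2 rect [ 564.  -283.6] [57. 62.] 40.5
3338 [[ 547.5 -307.9  149.6]
 [ 548.2 -306.8  151.7]
 [ 569.9 -284.9  157.1]
 [ 592.9 -263.1  158.5]
 [ 594.5 -261.8  159.1]]
```

Request:
move_arm(motion=[[-1,0,30,0,0,0,1],[-1,0,45,0,0,0,1],[-1,0,60,0,0,0,1],[-1,0,70,0,0,0,1],[-1,0,73,0,0,0,1]])

```text
clock: 18.23
tool_pos: [0.574, -0.2842, 0.0822]
eef_rot: [-0.001, 1.0, -0.001, -0.0]
contact_force: [0.9, -0.2, -0.2]
opening: 0.531
finger_force: 20.0
```

Request:
move_arm(motion=[[0,0,1,0,0,0,1],[0,0,1,0,0,0,1],[0,0,1,0,0,0,1]])

```text
clock: 18.6
tool_pos: [0.5747, -0.2842, 0.0822]
eef_rot: [-0.001, 1.0, -0.001, 0.0]
contact_force: [0.2, 0.0, -0.4]
opening: 0.529
finger_force: 20.0
```

Request:
move_arm(motion=[[0,0,2,0,0,0,1],[0,0,2,0,0,0,1],[0,0,2,0,0,0,0.3],[0,0,2,0,0,0,0],[0,0,2,0,0,0,0]])

```text
clock: 19.23
tool_pos: [0.5745, -0.2842, 0.0798]
eef_rot: [-0.001, 1.0, -0.001, 0.0]
contact_force: [0.3, -0.2, -0.4]
opening: 0.844
finger_force: 0.0
```

Request:
move_arm(motion=[[0,0,0,0,0,0,0],[0,0,0,0,0,0,0],[0,0,-50,0,0,0,0],[0,0,-110,0,0,0,0],[0,0,-120,0,0,0,0]])

```text
clock: 19.85
tool_pos: [0.5771, -0.2839, 0.2043]
eef_rot: [-0.001, 1.0, -0.002, 0.004]
contact_force: [-0.5, -0.1, -0.3]
opening: 0.998
finger_force: 0.0
```

Run:
```python
from h import *
s=snap('wrist');W=cloud(s);print(r.get_state()['tool_pos'])
d=np.hypot(W[...,0]-.573,W[...,1]+.284)<.05
for a,b in((.086,.11),(.077,.0855),(.066,.077)):
    p=W[d&(W[...,2]>a)&(W[...,2]<b)]*1000;print(len(p),p.min(0).round(),p.max(0).round(),np.median(p,0).round(1))
cv2.imwrite('pics/st.png',cv2.resize(s['frame'][90:270,150:370,::-1],None,fx=3,fy=3))
t=dict(np.load('top0.npz'));V=cloud(t)
# pedal, stem, bin, cradle fits
def rect(W,c,rad,lo,hi,t):
    p=W[(np.hypot(W[...,0]-c[0],W[...,1]-c[1])<rad)&(W[...,2]>lo)&(W[...,2]<hi)]*1000
    print(t,len(p),cv2.minAreaRect(p[:,:2].astype(np.float32)))
rect(V,(.44,-.012),.047,.02,.035,'pedal');rect(V,(.447,-.145),.09,.02,.05,'stem')
```

```text
[ 0.57615527 -0.2841302   0.20327597]
192 [ 565. -291.   86.] [ 580. -278.   96.] [ 571.4 -284.5   94.4]
1222 [ 549. -309.   77.] [ 596. -263.   85.] [ 571.2 -285.6   82.4]
127 [ 549. -307.   66.] [ 587. -261.   77.] [ 566.5 -286.6   71.8]
pedal 341 ((444.3417663574219, -11.600706100463867), (83.82343292236328, 51.86741638183594), 1.378646969795227)
stem 583 ((444.0159912109375, -146.96102905273438), (128.36660766601562, 44.510833740234375), 9.098520278930664)
```

View pics/st.png

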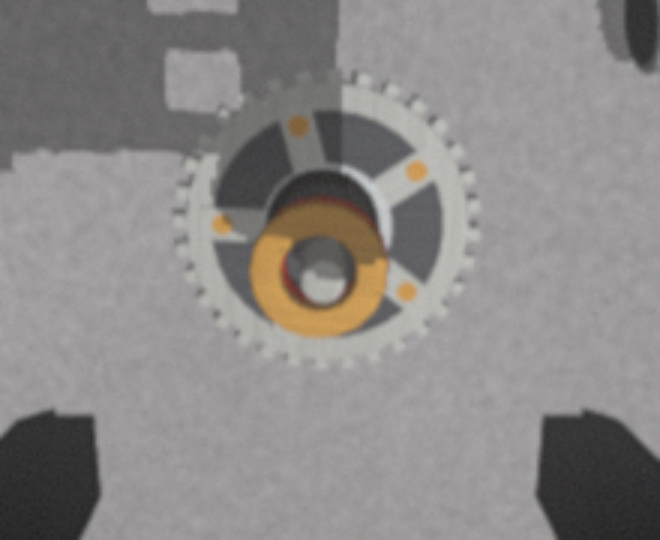

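The stack is complete: brass at crop (320,270), top at 82.4 mm, with the axle tip through it. Next, the pedal.

Request:
move_arm(motion=[[134,272,0,0,0,0,0],[134,272,0,0,0,0,0],[134,272,0,0,0,0,0],[134,272,0,0,0,0,0],[134,272,0,0,0,0,0]])

```text
clock: 20.52
tool_pos: [0.4378, -0.0106, 0.1983]
eef_rot: [-0.001, 1.0, -0.0, -0.001]
contact_force: [0.5, -0.1, 1.0]
opening: 0.999
finger_force: 0.0
```

Request:
move_arm(motion=[[0,0,0,0,0,0,0],[0,0,0,0,0,0,0]])

```text
clock: 20.78
tool_pos: [0.4398, -0.0131, 0.1986]
eef_rot: [-0.0, 1.0, -0.001, -0.001]
contact_force: [0.5, -0.3, 0.3]
opening: 1.003
finger_force: 0.0
```

Run:
```python
from h import *
s,W=blobs(f='w4',lo=.005,hi=.06)
def rect(c,rad,lo,hi,t):
    p=W[(np.hypot(W[...,0]-c[0],W[...,1]-c[1])<rad)&(W[...,2]>lo)&(W[...,2]<hi)]*1000
    print(t,len(p),cv2.minAreaRect(p[:,:2].astype(np.float32)));return p
rect((.442,-.012),.048,.022,.03,'platform')
p=rect((.50,-.005),.018,.014,.03,'spindle');print(np.median(p,0))
p=rect((.445,-.146),.09,.02,.05,'stem')
K=s['intrinsics'];E=s['world_to_cam'];
# bin rim and floor points
p=W[(np.hypot(W[...,0]-.635,W[...,1]+.005)<.1)&(W[...,2]>.045)&(W[...,2]<.056)]*1000
print('rim',len(p),cv2.minAreaRect(p[:,:2].astype(np.float32)),p.min(0),p.max(0))
```

```text
[ 0.4401 -0.0136  0.1986] [0.001 1.   ]
[145. 174.] 3745 z50/max 0.033 0.042 rect [ 443.5 -149.9] [129.  45.] 12.1
[258. 175.] 2482 z50/max 0.023 0.028 rect [455.4 -11.4] [110.  51.] 3.4
[441. 238.] 2564 z50/max 0.006 0.046 rect [521.8 251.7] [ 82. 162.] 11.5
[ 69. 242.] 1880 z50/max 0.006 0.015 rect [ 546.7 -271.1] [125.  71.] 64.1
[261. 271.] 1684 z50/max 0.024 0.034 rect [576.7  -9.3] [91. 43.] 87.6
[263. 328.] 2120 z50/max 0.026 0.051 rect [658.3  -3.8] [75. 91.] 2.6
platform 1509 ((440.5278625488281, -12.239652633666992), (80.05738830566406, 50.91424560546875), 3.3638720512390137)
spindle 189 ((496.5379333496094, -9.463302612304688), (27.994342803955078, 13.00509262084961), 0.5594651699066162)
[496.36556123  -8.33437521  18.58071221]
stem 3377 ((443.04925537109375, -150.0281219482422), (127.61907196044922, 45.40945053100586), 12.052119255065918)
rim 221 ((650.6461791992188, -4.054004669189453), (55.70846176147461, 92.6405029296875), 0.2693513333797455) [622.59849031 -50.47247608  45.10728142] [678.29924366  42.38722157  51.18442444]
```

View pics/w4.png

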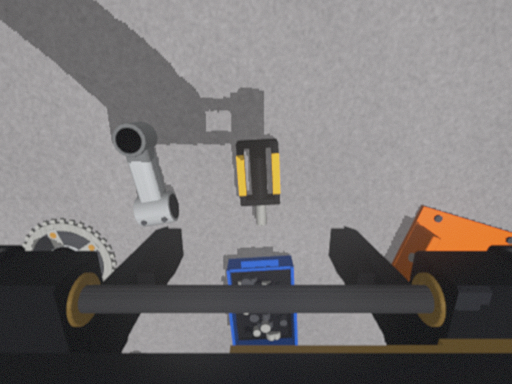

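The pedal is at (258,172), yaw about 3.4°, and the bin's yaw is about 4°. I'll grasp the pedal now.

Request:
move_arm(motion=[[-1,1,60,0,0,-3.4,0],[-1,1,120,0,0,-3.4,0],[-1,1,175,0,0,-3.4,0],[-1,1,191,0,0,-3.4,0],[-1,1,191,0,0,-3.4,0]], newtons=30)

```text
clock: 21.45
tool_pos: [0.4402, -0.0129, 0.0063]
eef_rot: [-0.03, 1.0, -0.001, -0.002]
contact_force: [0.1, -0.2, 0.8]
opening: 1.002
finger_force: 0.0
```

Request:
move_arm(motion=[[0,0,0,0,0,0,1],[0,0,0,0,0,0,1],[0,0,0,0,0,0,1],[0,0,0,0,0,0,1],[0,0,0,0,0,0,1]])

```text
clock: 22.08
tool_pos: [0.4414, -0.0111, 0.0089]
eef_rot: [-0.031, 1.0, -0.0, 0.001]
contact_force: [-0.0, 0.9, 6.3]
opening: 0.566
finger_force: 30.0
```

Request:
move_arm(motion=[[0,0,-50,0,0,0,1],[0,0,-110,0,0,0,1],[0,0,-130,0,0,0,1],[0,0,-130,0,0,0,1]])

```text
clock: 22.58
tool_pos: [0.4424, -0.0107, 0.1413]
eef_rot: [-0.03, 1.0, 0.0, 0.003]
contact_force: [0.4, 0.5, -2.0]
opening: 0.565
finger_force: 30.1
```

Request:
move_arm(motion=[[-193,95,0,0,0,-0.5,1],[-193,95,0,0,0,-0.5,1],[-193,95,0,0,0,-0.5,1],[-193,95,0,0,0,-0.5,1],[-193,95,0,0,0,-0.5,1]])

```text
clock: 23.2
tool_pos: [0.6283, 0.0962, 0.1358]
eef_rot: [-0.035, 0.999, -0.001, -0.0]
contact_force: [-0.7, -1.0, -1.9]
opening: 0.567
finger_force: 30.1
```

Run:
```python
from h import *
s,W=blobs(lo=.02,hi=.2,f='w5')
def rect(c,rad,lo,hi,t):
    p=W[(np.hypot(W[...,0]-c[0],W[...,1]-c[1])<rad)&(W[...,2]>lo)&(W[...,2]<hi)]*1000
    print(t,len(p),cv2.minAreaRect(p[:,:2].astype(np.float32)));return p
p=rect((.634,-.005),.09,.045,.056,'rim');b=p[p[:,1]>25]
print(np.polyfit(b[:,0],b[:,1],1),b.min(0),b.max(0))
p=rect((.627,.095),.07,.14,.165,'pedal')
```

```text
[0.6268 0.0948 0.1359] [-0.07   0.998]
[ 8. 16.] 494 z50/max 0.027 0.035 rect [ 496.9 -120.5] [13. 27.] 61.0
[377. 113.] 2275 z50/max 0.043 0.047 rect [552.1 194.4] [13. 80.] 73.7
[200. 208.] 26820 z50/max 0.05 0.191 rect [625.1  42.5] [140. 188.] 4.0
[499. 191.] 1257 z50/max 0.033 0.046 rect [603.4 329.6] [13. 60.] 81.0
[174. 324.] 277 z50/max 0.196 0.2 rect [633.8  63.1] [17.  1.] 4.6
[255. 326.] 764 z50/max 0.145 0.154 rect [681.   98.7] [34. 48.] 4.9
[337. 324.] 279 z50/max 0.195 0.2 rect [629.3 127.5] [17.  1.] 4.6
rim 1046 ((653.13525390625, -4.022960662841797), (90.31392669677734, 90.9459457397461), 4.08386754989624)
[ 0.06812024 -4.92366027] [605.06152146  34.06799922  45.0293687 ] [662.10657439  41.81315182  51.22953688]
pedal 10461 ((637.62158203125, 88.97386169433594), (76.37825012207031, 112.54180145263672), 75.40873718261719)
```

View pics/w5.png

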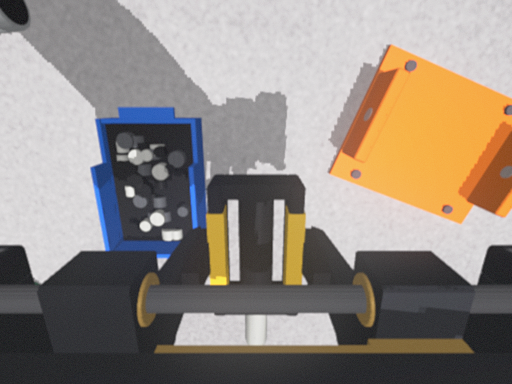

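Pedal held in line with the bin, bin at (150,185). The placing pose agrees, so I'll lower it.

Request:
move_arm(motion=[[0,0,50,0,0,0,1],[0,0,100,0,0,0,1],[0,0,120,0,0,0,1],[0,0,126,0,0,0,1],[0,0,126,0,0,0,1]])

```text
clock: 23.88
tool_pos: [0.6284, 0.0952, 0.0132]
eef_rot: [-0.035, 0.999, -0.001, 0.001]
contact_force: [0.3, 0.5, -2.1]
opening: 0.565
finger_force: 30.1
```

Request:
move_arm(motion=[[0,0,1,0,0,0,1],[0,0,2,0,0,0,1]])

```text
clock: 24.12
tool_pos: [0.6286, 0.0952, 0.0113]
eef_rot: [-0.035, 0.999, -0.001, 0.001]
contact_force: [0.4, -0.4, -2.6]
opening: 0.563
finger_force: 30.1
```

Request:
move_arm(motion=[[0,0,1,0,0,0,1],[0,0,2,0,0,0,1],[0,0,3,0,0,0,1],[0,0,3,0,0,0,1]])

```text
clock: 24.62
tool_pos: [0.6281, 0.0951, 0.009]
eef_rot: [-0.035, 0.999, -0.001, 0.0]
contact_force: [-3.3, -2.0, 10.8]
opening: 0.565
finger_force: 30.0
```

Contact made. I'll open partway (clear of the bin wall) and rise.

Request:
move_arm(motion=[[0,0,0,0,0,0,0.34],[0,0,0,0,0,0,0.34],[0,0,0,0,0,0,0.34],[0,0,0,0,0,0,0.34]])

```text
clock: 25.12
tool_pos: [0.6278, 0.0951, 0.007]
eef_rot: [-0.035, 0.999, -0.001, -0.0]
contact_force: [-0.3, -0.2, -0.4]
opening: 0.66
finger_force: 0.0
```

Request:
move_arm(motion=[[0,0,-40,0,0,0,0.34],[0,0,-100,0,0,0,0.34],[0,0,-160,0,0,0,0.34],[0,0,-190,0,0,0,0],[0,0,-190,0,0,0,0]])

```text
clock: 25.75
tool_pos: [0.6293, 0.0961, 0.1999]
eef_rot: [-0.035, 0.999, -0.0, 0.003]
contact_force: [0.3, 0.3, -0.9]
opening: 0.861
finger_force: 0.0
```

Run:
```python
from h import *
s=snap('wrist');W=cloud(s);print(r.get_state()['tool_pos'])
def rect(c,rad,lo,hi,t):
    p=W[(np.hypot(W[...,0]-c[0],W[...,1]-c[1])<rad)&(W[...,2]>lo)&(W[...,2]<hi)]*1000
    print(t,len(p),[np.round(a,1) for a in cv2.minAreaRect(p[:,:2].astype(np.float32))]);return p
rect((.627,.095),.048,.02,.032,'pedal');rect((.634,-.005),.085,.045,.056,'rim');
c=rect((.565,.27),.13,.04,.05,'cheeks')
for q in(c[c[:,1]<260],c[c[:,1]>270]):print(len(q),[np.round(a,1) for a in cv2.minAreaRect(q[:,:2].astype(np.float32))])
W=cloud(snap('top'));rect((.627,.095),.048,.02,.032,'pedal top')
c=rect((.575,.272),.13,.038,.052,'cheeks top')
for q in(c[c[:,1]<260],c[c[:,1]>270]):print(len(q),[np.round(a,1) for a in cv2.minAreaRect(q[:,:2].astype(np.float32))])
```

```text
[0.62818877 0.09534262 0.1978319 ]
pedal 1869 [array([630.3,  93.4]), array([86.7, 50.5]), np.float64(2.9)]
rim 1050 [array([653.1,  -4.1]), array([90.5, 90.6]), np.float64(4.0)]
cheeks 1801 [array([573.6, 265.6]), array([161. ,  80.2]), np.float64(73.0)]
921 [array([551.9, 194.9]), array([13. , 80.2]), np.float64(72.8)]
880 [array([594.7, 335.8]), array([14.4, 79.6]), np.float64(72.8)]
pedal top 302 [array([625.3,  93.7]), array([74.4, 50.6]), np.float64(3.9)]
cheeks top 255 [array([574.8, 266.3]), array([160.6,  79.7]), np.float64(73.4)]
124 [array([553.2, 195.4]), array([12.4, 78.9]), np.float64(73.9)]
131 [array([596. , 337.1]), array([12.7, 79.6]), np.float64(73.6)]
```

The pedal is placed (gap about 29 mm, yaw 3–4°). Cradle centre (0.5735, 0.2655), yaw −16.9°. Next, the stem.

Request:
move_arm(motion=[[201,-231,0,0,0,-8,0],[201,-231,0,0,0,-8,0],[201,-231,0,0,0,-8,0],[201,-231,0,0,0,-8,0],[201,-231,0,0,0,-8,0]])

```text
clock: 26.48
tool_pos: [0.4406, -0.1508, 0.196]
eef_rot: [-0.104, 0.995, -0.0, -0.002]
contact_force: [0.9, 0.1, -0.7]
opening: 0.996
finger_force: 0.0
```

Request:
move_arm(motion=[[0,0,0,0,0,0,0],[0,0,0,0,0,0,0]])

```text
clock: 26.72
tool_pos: [0.4434, -0.1485, 0.1968]
eef_rot: [-0.104, 0.995, 0.0, -0.0]
contact_force: [0.0, 0.2, -0.0]
opening: 1.0
finger_force: 0.0
```

Run:
```python
from h import *
s=snap('wrist');W=cloud(s);st=r.get_state();print(st['tool_pos'],st['eef_rot'])
p=W[(np.hypot(W[...,0]-.443,W[...,1]+.15)<.1)&(W[...,2]>.02)&(W[...,2]<.05)]*1000
print(len(p),cv2.minAreaRect(p[:,:2].astype(np.float32)))
a=np.radians(13);u=np.array([np.cos(a),np.sin(a)]);t=(p[:,:2]-[443,-150])@u
k=(abs(t)<22)&(p[:,2]>28)&(p[:,2]<36);q=p[k]
vx,vy,x0,y0=cv2.fitLine(q[:,:2].astype(np.float32),cv2.DIST_HUBER,0,.01,.01).ravel();print('neck',k.sum(),np.degrees(np.arctan2(vy,vx)),x0,y0,cv2.minAreaRect(q[:,:2].astype(np.float32)))
for nm,k in(('upright',(t<-28)&(p[:,2]>37)),('lying',(t>25)&(p[:,2]>30))):
    q=p[k];print(nm,len(q),cv2.minEnclosingCircle(q[:,:2].astype(np.float32)),q.max(0),cv2.minAreaRect(q[:,:2].astype(np.float32)))
```

```text
[ 0.44404497 -0.14779321  0.19705706] [-1.05119020e-01  9.94459644e-01  8.28920403e-05  2.47013874e-05]
2983 ((442.61334228515625, -150.697509765625), (126.97285461425781, 44.436134338378906), 11.538424491882324)
neck 843 6.761381 442.41776 -149.48764 ((442.6043701171875, -148.94708251953125), (44.07109451293945, 28.000656127929688), 11.283418655395508)
upright 901 ((398.14276123046875, -157.17384338378906), 18.79911231994629) [ 416.18134665 -138.56326887   41.89682731] ((397.7428283691406, -157.74636840820312), (35.590946197509766, 36.46929168701172), 13.119979858398438)
lying 954 ((486.85150146484375, -141.99606323242188), 26.249439239501953) [ 506.37646152 -117.92414139   41.10791739] ((485.3138122558594, -141.9484100341797), (36.4559211730957, 44.43102264404297), 11.394881248474121)
```

Request:
move_arm(motion=[[0,-1,60,0,0,0.7,0],[0,-1,120,0,0,0.7,0],[0,-1,175,0,0,0.7,0],[0,-1,191,0,0,0.7,0],[0,-1,191,0,0,0.7,0.3]])

```text
clock: 27.4
tool_pos: [0.444, -0.1481, 0.0051]
eef_rot: [-0.1, 0.995, -0.0, -0.001]
contact_force: [0.4, 0.1, 0.2]
opening: 0.914
finger_force: 0.0
```

Request:
move_arm(motion=[[0,0,0,0,0,0,1],[0,0,0,0,0,0,1],[0,0,0,0,0,0,1],[0,0,0,0,0,0,1],[0,0,0,0,0,0,1]])

```text
clock: 28.02
tool_pos: [0.4436, -0.1501, 0.0068]
eef_rot: [-0.098, 0.995, -0.0, 0.0]
contact_force: [-0.0, 2.3, 1.5]
opening: 0.34
finger_force: 0.7
```

Request:
move_arm(motion=[[0,0,0,0,0,0,1],[0,0,0,0,0,0,1]])

```text
clock: 28.28
tool_pos: [0.4435, -0.1498, 0.0067]
eef_rot: [-0.099, 0.995, -0.0, -0.0]
contact_force: [-1.1, 1.5, 4.5]
opening: 0.317
finger_force: 30.0
```

Request:
move_arm(motion=[[0,0,-50,0,0,0,1],[0,0,-110,0,0,0,1],[0,0,-170,0,0,0,1],[0,0,-170,0,0,0,1]])

```text
clock: 28.78
tool_pos: [0.4458, -0.1507, 0.1799]
eef_rot: [-0.098, 0.995, -0.002, 0.003]
contact_force: [0.2, 0.5, -2.2]
opening: 0.314
finger_force: 30.0
```

Request:
move_arm(motion=[[-211,382,0,0,0,28.3,1],[-211,382,0,0,0,28.3,1],[-211,382,0,0,0,28.3,1],[-211,382,0,0,0,28.3,1],[-211,382,0,0,0,28.3,1]])

```text
clock: 29.4
tool_pos: [0.5379, 0.1485, 0.1742]
eef_rot: [0.148, 0.989, -0.002, -0.001]
contact_force: [1.0, -0.3, -1.9]
opening: 0.314
finger_force: 30.0
```

```bash
cat > to.py <<'E'
from h import *
import sys
x,y,yaw=map(float,sys.argv[1:]);st=r.get_state();M=R.from_quat(st['eef_rot']).as_matrix()
cy=np.degrees(np.arctan2(-M[0,1],M[1,1]));print(st['tool_pos'],'yaw',cy)
print('shift',(M.T@(np.array([x,y,st['tool_pos'][2]])-st['tool_pos'])*1000).round(1),'rz',-(yaw-cy))
E
python3 to.py .5745 .266 -16.9
```

```text
[0.53794145 0.14852139 0.17418487] yaw -17.02947075511337
shift [ -0.5 123.   -0.6] rz -0.12947075511337047
```

Request:
move_arm(motion=[[-1,123,0,0,0,0,1],[-1,123,0,0,0,0,1],[-1,123,0,0,0,0,1],[-1,123,0,0,0,0,1],[-1,123,0,0,0,0,1]])

```text
clock: 30.02
tool_pos: [0.5751, 0.2622, 0.1748]
eef_rot: [0.149, 0.989, -0.003, -0.0]
contact_force: [0.2, -0.2, -1.4]
opening: 0.319
finger_force: 30.0
```

```bash
python3 to.py .5745 .266 -16.9
python3 - <<'E'
from h import *
s=snap('wrist','w6');W=cloud(s)
d=np.hypot(W[...,0]-.5735,W[...,1]-.2655)
p=W[(d<.12)&(W[...,2]>.04)&(W[...,2]<.05)]*1000
for q in(p[p[:,1]<260],p[p[:,1]>275]):print(len(q),cv2.minAreaRect(q[:,:2].astype(np.float32)))
a=np.radians(-16.9);u=np.array([np.cos(a),np.sin(a)]);n=np.array([-u[1],u[0]])
p=W[(d<.09)&(W[...,2]>.19)&(W[...,2]<.215)]*1000;e=p[:,:2]-[573.5,265.5];t=e@u;v=e@n
k=(t<-20)&(abs(v)<30);print(k.sum(),'t',np.percentile(t[k],[0,1,50]),'v',np.percentile(v[k],[1,99]))
E
```

```text
[0.57505052 0.26221143 0.17481734] yaw -17.143189837203934
shift [ 1.6  3.5 -0. ] rz -0.2431898372039356
866 ((551.481689453125, 195.3924102783203), (12.46839427947998, 78.5633316040039), 73.3183364868164)
879 ((594.6343994140625, 336.9778747558594), (13.067741394042969, 79.72244262695312), 73.21931457519531)
6022 t [-60.97719373 -60.75945634 -43.59204861] v [-21.09747699  13.28992345]
```

View pics/w6.png

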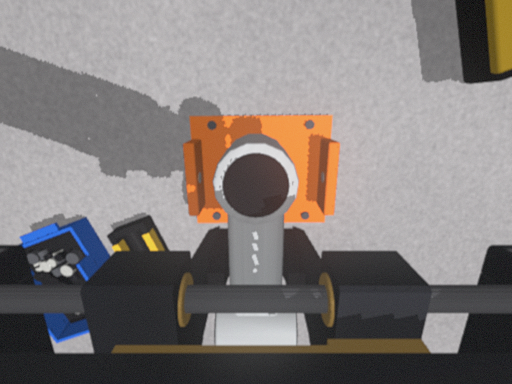

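The wrist view shows the stem above the cradle, upright clamp at (257,183), lined up between the cheeks. I'll correct by a few mm on the way down.

Request:
move_arm(motion=[[3,2,50,0,0,0,1],[3,2,100,0,0,0,1],[3,2,105,0,0,0,1],[3,2,105,0,0,0,1],[3,2,105,0,0,0,1]])

```text
clock: 30.7
tool_pos: [0.5744, 0.2684, 0.0733]
eef_rot: [0.148, 0.989, 0.001, 0.002]
contact_force: [-0.1, 1.0, -2.0]
opening: 0.313
finger_force: 30.0
```

```bash
python3 to.py .573 .2675 -16.9
```

```text
[0.57441121 0.26844491 0.07326189] yaw -17.05376213992107
shift [ 1.1 -1.3 -0. ] rz -0.15376213992107068
```

Request:
move_arm(motion=[[1,-1,30,0,0,0,1],[1,-1,50,0,0,0,1],[1,-1,56,0,0,0,1],[1,-1,58,0,0,0,1],[1,-1,58,0,0,0,1]])

```text
clock: 31.32
tool_pos: [0.5721, 0.2674, 0.0135]
eef_rot: [0.148, 0.989, -0.0, 0.001]
contact_force: [-0.3, 0.3, -1.0]
opening: 0.315
finger_force: 30.0
```

```bash
python3 to.py .573 .2675 -16.9
```

```text
[0.57210065 0.26735433 0.01354119] yaw -17.017590289205426
shift [-0.8  0.4  0. ] rz -0.11759028920542747
```

Request:
move_arm(motion=[[0,0,1,0,0,0,1],[0,0,1,0,0,0,1],[0,0,1,0,0,0,0.45],[0,0,1,0,0,0,0.4],[0,0,1,0,0,0,0.4]])

```text
clock: 31.95
tool_pos: [0.5716, 0.267, 0.0118]
eef_rot: [0.148, 0.989, -0.001, 0.0]
contact_force: [0.5, 0.1, -0.0]
opening: 0.599
finger_force: 0.0
```

Request:
move_arm(motion=[[0,0,0,0,0,0,0.4],[0,0,-40,0,0,0,0.4],[0,0,-100,0,0,0,0.4],[0,0,-160,0,0,0,0.4],[0,0,-180,0,0,0,0.4]])

```text
clock: 32.58
tool_pos: [0.5731, 0.2686, 0.1962]
eef_rot: [0.148, 0.989, 0.001, 0.003]
contact_force: [0.1, -0.6, -0.5]
opening: 0.598
finger_force: 0.0
```

Request:
move_arm(motion=[[60,-150,0,0,0,0,0.4],[60,-150,0,0,0,0,0.4],[60,-150,0,0,0,0,0.4],[60,-150,0,0,0,0,0.4]])

```text
clock: 33.08
tool_pos: [0.4686, 0.1382, 0.1921]
eef_rot: [0.149, 0.989, -0.003, -0.001]
contact_force: [0.3, 0.7, 0.2]
opening: 0.599
finger_force: 0.0
```

Run:
```python
from h import *
s=snap('top','end_top');cv2.imwrite('pics/end.png',cv2.resize(s['frame'][100:300,130:430,::-1],None,fx=2.6,fy=2.6))
a=np.radians(-16.9);u=np.array([np.cos(a),np.sin(a)]);n=np.array([-u[1],u[0]])
for nm in('top','wrist'):
    W=cloud(snap(nm));e=W[...,:2]*1000-[573.3,266];t=e@u;v=e@n;z=W[...,2]
    k=(abs(v)<50)&(abs(t)<90)&(z>.022)&(z<.06);P=np.stack([t[k],v[k]],1).astype(np.float32)
    print(nm,k.sum(),cv2.minAreaRect(P) if k.sum()>9 else '',z[k].max())
```

```text
top 539 ((0.2659873962402344, -0.22552490234375), (44.001861572265625, 128.50352478027344), 88.67828369140625) 0.050724936916797136
wrist 2625 ((-2.309680938720703, -0.9394054412841797), (44.51790237426758, 126.18494415283203), 88.62784576416016) 0.04783388986569903
```

View pics/end.png

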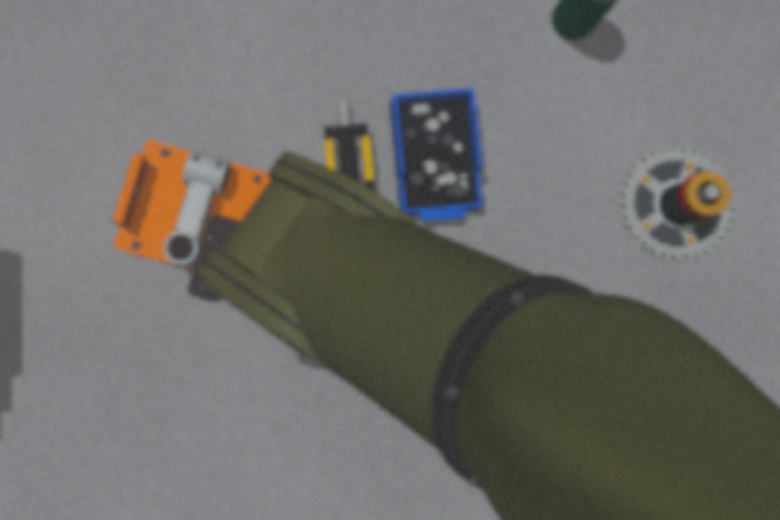

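The final view shows the stem centred in the cradle, the pedal left of the bin and the three-part stack on the chainwheel. The arm is touching nothing.

```bash
python3 -c "
from plant import finish_job
print(finish_job())"
```

```text
the job is handed in; nothing more can be done
None
```

I set out all the parts and handed the job in at about 33 s. The cartridge stands about 3 mm off the chainwheel's centre with red then brass over its axle, the pedal is about 29 mm left of the bin, and the stem is centred in the cradle to about 2 mm. I did not touch the drill or the can.

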